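# Choose the booth lamp and take a colour reading

## Task

On the viewing booth's keypad, gently press the second round key counted from the display window, and let it come back up; then press the round measuring key on top of the colour reader's tower and keep it down for a full second while it reads. Only touch with the fingertips: lift or shift nothing, press no other key, disturb nothing else, and finish with the hand withdrawn and both keys up.

Things in the scene. Friction and masses are not known exactly. Their poses are not given: they have to be found in the camera images.
- keypad: Fixed lamp keypad of the viewing booth: flat grey box 110 x 250 x 40 mm (x, y, z). Origin: centre of its underside, on the table; its z is up, its y runs along the row of keys towards the end with the dark display window (54 mm wide, centred at y = +88 mm). Four identical round grey keys, 22 mm across, stand 12 mm proud of the top in one row at x = 0 and y = +30, -12, -54 and -96 mm (42 mm apart). The key to press is the second counted from the window (y = -12 mm).
- lamp_key2_top (a point): Centre of the top face of the second lamp key from the window (the one to press); 52 mm above the table when up. It moves with the key.
- lamp_key2 (a joint): Travel of that key, m: 0 up, 0.008 bottomed. Spring return: about 1.6 N to start it, 4.8 N at the bottom. It registers at half travel (0.004).
- lamp_key1 (a joint): Travel of the lamp key nearest the window (leave alone); same as lamp_key2.
- lamp_key3 (a joint): Travel of the third lamp key from the window (leave alone); same.
- lamp_key4 (a joint): Travel of the fourth lamp key, farthest from the window (leave alone); same.
- reader: Loose hand-held colour reader, black, about 0.7 kg, lying on a fixed white sample board (200 x 130 x 4 mm). Origin: centre of its underside, on the board; z up, x along its length from the screen end to the round tower. Low body 60 mm wide and 40 mm high from x = -75 to +30 mm with screen; upright round tower 64 mm across, 58 mm high, centred at x = +43 mm, with the round measuring key on its top. It must stay where it lies.
- measure_key_top (a point): Centre of the top face of the round measuring key (22 mm across, 12 mm proud of the top of the tower of the colour reader); 74 mm above the table when up. It moves with the key.
- measure_key (a joint): Travel of the measuring key, m: 0 up, 0.008 bottomed; same spring as the lamp keys, registers at 0.004.
- menu_key (a joint): Travel of the oblong menu key of the colour reader, at x = -55 mm behind its screen, top 50 mm above the underside of the reader (leave alone).
- glossmeter: Loose gloss meter (leave alone): plain black oblong block 140 x 54 x 56 mm without a tower, on the other white sample board. Origin: centre of its underside; x along its length.
- gloss_key (a joint): Travel of the oblong key (26 x 14 mm) on top of the gloss meter at x = +35 mm, 12 mm proud (leave alone).
- loupe: Loose black loupe, 32 mm across, 38 mm high, standing beside the colour reader on its board, origin at the centre of its underside (leave alone).
- tile: Loose white calibration disc, 32 mm across, 10 mm high, beside the gloss meter on its board, origin at the centre of its underside (leave alone).
- mug: Loose white mug, 80 mm across, 95 mm high, at the far side of the table, origin at the centre of its underside (leave alone).
- jar: Loose jar, 64 mm across, 85 mm high, far side of the table, origin at the centre of its underside (leave alone).
- tape: Loose roll of tape lying flat, 96 mm across, 25 mm high, at the right, origin at the centre of its underside (leave alone).
- chips: Loose block of sample chips 90 x 60 x 45 mm, far side of the table, origin at the centre of its underside (leave alone).
Not all that is in view belongs to the job. Leave any orange or red look-alike of the reader alone.

How it is judged:
On the way, in this order (a step that is already met when the one before it is completed fails the run):
1. the second lamp key from the window is pressed at least half way (value of joint lamp_key2 above 0.004 m), for 0.05 s.
2. that key has come back up (value of joint lamp_key2 below 0.0015 m), for 0.1 s.
3. the measuring key of the colour reader is held at least half way down for 0.8 s (value of joint measure_key above 0.004 m), for 0.8 s.
At the end, for the whole second after the job is handed in: Both pressed keys and all others are up again (within 1.5 mm); the colour reader and gloss meter lie level and at rest within 12 mm, the other loose things within 15 mm, of where they were (value of joint each of lamp_key2, measure_key, lamp_key1, lamp_key3, lamp_key4, menu_key, gloss_key below 0.0015 m and distance of each of reader, glossmeter from where it was at the start of the episode below 0.012 m and distance of each of loupe, tile, mug, jar, tape, chips from where it was at the start of the episode below 0.015 m and linear speed of reader below 0.02 m/s and angle between reader's own z axis and vertical below 0.05 rad); the robot touches nothing.
It fails at once if another key is pressed (more than 2.5 mm) (value of joint any of lamp_key1, lamp_key3, lamp_key4, menu_key, gloss_key above 0.0025 m).
It fails at once if the colour reader is shifted or lifted by more than 12 mm, or tipped (distance of reader from where it was at the start of the episode above 0.012 m or angle between reader's own z axis and vertical above 0.1 rad).
It fails at once if the gloss meter is shifted or lifted by more than 12 mm, or another loose thing by more than 15 mm (distance of glossmeter from where it was at the start of the episode above 0.012 m or distance of any of loupe, tile, mug, jar, tape, chips from where it was at the start of the episode above 0.015 m).
It fails at once if keypad or colour reader pushed with more than 25 N (contact force between any of the fingers, the arm and keypad above 25 N or contact force between any of the fingers, the arm and reader above 25 N).
It also fails if it takes over 48 s, if anything falls off the work surface, if the arm or the gripper's body presses on something with over 40 N, if the wrist force passes 120 N, or if a joint passes its speed limit or range.

## Robot

A 7-joint arm with a two-finger parallel gripper is mounted at the origin on the work surface. World frame = base frame: x ahead of the robot, y to its left, z up, the work surface at z = 0. Lengths are in m, angles in rad, forces in N, time in s.
With the tool pointing down it reaches from about 0.425 to 0.8 m from the base axis. Payload 8.3 kg.
Tool frame: the origin (TCP) lies midway between the tips of the shut fingers; the grasp point (between the pads) lies 19 mm behind it; x points along the fingers, z is the direction in which the jaws open and shut, and the axes are right-handed (so a half turn about x gives the same grasp; the last joint's range is limited). The gripper opens to 85 mm and grips with 20 to 120 N. Pads are 22 mm wide; open, the fingers measure 114 mm over their backs; the gripper's body (76 mm by 85 mm) begins 54 mm behind the grasp point. The pads swing forward as they close: fully open they stand 13 mm farther back than shut.
Start: joints at [-1.41, 0.383, 0.016, 1.37, -0.006, 1.388, -0.046], TCP at [0.139, 0.609, 0.231] pointing down, gripper open.
Joint ranges: [-2.95, 2.95], [-0.25, 2.06], [-1.52, 1.56], [0.18, 2.33], [-1.44, 4.58], [0.02, 2.06], [-3.01, 3.01]. Speed limits (rad/s): [2.39, 2.39, 3.01, 3.01, 3.14, 3.14, 3.14].

## Interface

Orientations are given as a rotation vector (axis times angle).
In Python, from bench import state, imaging, manip gives the robot as it stands.
- The arm moves only by the shell command python3 -m creep 'ROWS'. ROWS is JSON, a list of rows, each a list of 5 numbers: the closure, from 0 (fully open) to 1 (shut), then the shift along the tool's x, y, z in cm, then the turn about the tool's x in degrees. In form: [[grip, tx, ty, tz, twist], ...]. A call has exactly 8 rows; each row is the pose to reach, as a shift and turn from the pose measured when the call began, along the tool's axes at that moment; what a row does not reach only later rows make up. A row lasts 1/12 s, in which the tool goes at most 41.7 mm and 7.16 degrees, less where a joint would pass 70% of its speed; a pose out of reach is approached as far as the arm can. A call with a gripper value outside its range is refused whole. The fingers move at their own pace and stop on an object; the grip force is fixed at half the most. Time passes only in rows, so rows that repeat a pose let the fingers close, or fill a call up. It gives the time, the measured TCP pose, the force and the opening at its end, in the units of the state.
- state(): the state, without advancing time (a new reading comes with each control period).
- imaging.snapshot(name): name is "scene" or "top" or "wrist"; returns a dict with "pixels" (420x560x3 uint8, blue, green, red), "depth" (420x560 float32, m along the optical axis (not along the pixel's ray), 0 where there is no reading), "intrinsics" (3x3 intrinsics, pixels), "k1" (the pictures are not rectified: a ray, as slopes to the right and down, at radius r is drawn at 1 + k1 r^2 times it, then the intrinsics apply), "xyz" and "rotation" of the camera in the world. Camera axes: x right, y up, looking along -z (the intrinsics and any distortion apply to the point x, -y, -z); pixel columns grow to the right and rows downward; lengths in m; the calibration is good to about 2 mm. A picture is of the moment at which its call begins.
- manip.finish_job(): hands the job in, once; it reports no verdict.
The state is a dict: "t": time; "q": joint angles; "joint_velocities": joint speeds; "joint_torque": joint torques, N m; "tcp_pos": TCP position; "ee_rot": TCP orientation; "contact_force": force on the tool from outside, world axes, zero at the start; "moment": the same for the moment, N m; "width": opening from 0.0 (shut) to 1.0 (fully open).
Only numpy, scipy, OpenCV 4.12 (cv2) and the standard library are available. Lean on these libraries where they do the work, as an engineer would, in place of code of your own. Each camera call takes 0.05 s, during which the arm holds its last target.

## Working session

There is one attempt and no reset: what is moved stays moved. The work goes in short steps, Python scripts to look and compute and a shell command to move; the robot and the scene stay as the last step left them, time stands still between calls to the robot, and variables do not carry over. Pictures are saved under pics/ and viewed, and the job is handed in when it is done.

```bash
mkdir -p pics; ls; python3 - <<'E'
from bench import state, imaging
import cv2,numpy as np
print(state())
for n in ("scene","top","wrist"):
    s=imaging.snapshot(n); cv2.imwrite(f"pics/{n}0.png",s["pixels"]); np.savez(f"{n}0.npz",**s)
    print(n,s["intrinsics"].tolist(),s["k1"],s["xyz"],s["rotation"])
E
```

```text
pics
{'t': 0.0, 'q': array([-1.40988092,  0.38419632,  0.0164093 ,  1.37116652, -0.00632001,
        1.3881799 , -0.04651144]), 'joint_velocities': array([-8.72661193e-04, -1.44794288e-03, -1.37949407e-04, -1.38340048e-03,
        6.08566004e-04,  7.30499222e-06,  3.81361221e-04]), 'joint_torque': array([ 3.28511614e-04, -6.27598143e+01,  8.44732393e-01, -3.71828198e+01,
        1.66058337e-02,  1.43196958e-02, -7.36089009e-05]), 'tcp_pos': array([0.13858708, 0.60892877, 0.23029961]), 'ee_rot': array([-1.04400001,  1.3082947 ,  1.04198386]), 'contact_force': array([ 0.74291725, -0.04045412, -1.04902744]), 'moment': array([-0.03749442, -0.04758599, -0.01315957]), 'width': 1.0004559729747966}
scene [[399.54377610597555, 0.0, 277.15315304073135], [0.0, 399.54377610597555, 209.14471147433494], [0.0, 0.0, 1.0]] -0.07063158117037749 [ 0.95791358 -0.6145457   0.75092259] [0.76823982 0.28285412 0.67570852]
top [[516.9407429998494, 0.0, 273.9287771148147], [0.0, 516.9407429998494, 203.4659492543255], [0.0, 0.0, 1.0]] 0.04715384083145669 [ 0.1954695  -0.09821454  1.3561704 ] [ 0.18838042 -0.17769306 -1.5265123 ]
wrist [[321.9709241761617, 0.0, 276.77674868994313], [0.0, 321.9709241761617, 203.76903751570188], [0.0, 0.0, 1.0]] -0.045349803390332934 [0.06632022 0.62646429 0.37235154] [-0.2516892  -0.19815482  1.33615764]
```

View pics/scene0.png

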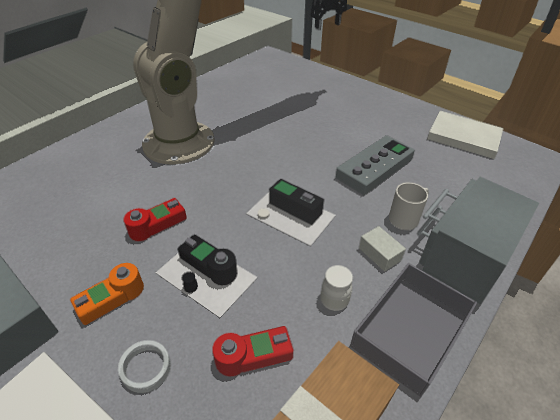

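View pics/top0.png

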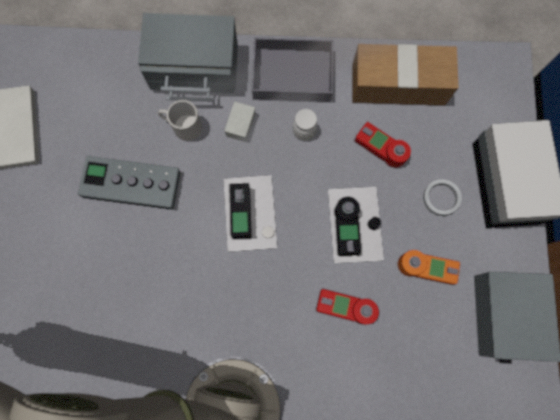

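View pics/wrist0.png

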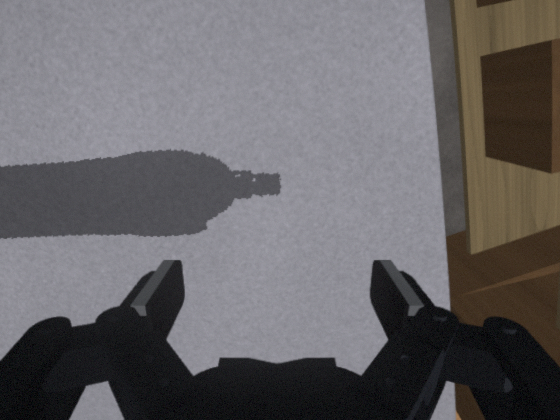

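The top view shows the keypad at (130,182) with its window at (95,173) and its keys at about (117,179), (133,181), (148,183) and (164,185). The second from the window is at (133,181).

Reader candidates:
- Black with a round tower, on a white board: (347,225), tower at (347,209). This one fits the description.
- Black oblong with no tower: (240,210), the gloss meter.
- Red look-alikes: (383,145) and (348,307).
- Orange look-alike: (430,266).

I'll confirm with enlarged crops.

```bash
cat > h.py <<'E'
import numpy as np,cv2
from scipy.spatial.transform import Rotation as R
def load(n): return dict(np.load(n))
def pix2plane(s,u,v,z):
    K=s["intrinsics"];k1=float(s["k1"])
    p=cv2.undistortPoints(np.array([[[u,v]]],float),K,np.array([k1,0,0,0.]),None)[0,0]
    d=R.from_rotvec(s["rotation"]).apply([p[0],-p[1],-1])
    return s["xyz"]+d*(z-s["xyz"][2])/d[2]
def proj(s,P):
    c=R.from_rotvec(s["rotation"]).inv().apply(np.array(P)-s["xyz"])
    x,y=c[0]/-c[2],-c[1]/-c[2]; f=1+float(s["k1"])*(x*x+y*y)
    K=s["intrinsics"]; return np.array([K[0,0]*x*f+K[0,2],K[1,1]*y*f+K[1,2]])
E
python3 - <<'E'
from h import *
s=load("top0.npz")
for n,u,v,z in [("k1",117,179,.052),("k2",133,181,.052),("k3",148,183,.052),("k4",164,185,.052),("m",347,208,.074)]:
    print(n,pix2plane(s,u,v,z))
t=s["pixels"]; c=load("scene0.npz")["pixels"]
a=cv2.resize(t[145:220,70:190],None,fx=3.3,fy=3.3,interpolation=2)
b=cv2.resize(t[180:270,320:390],None,fx=3,fy=3,interpolation=2)
e=cv2.resize(c[130:195,330:420],None,fx=4,fy=4,interpolation=2)
f=cv2.resize(c[225:320,150:260],None,fx=3,fy=3,interpolation=2)
W=np.zeros((580,760,3),np.uint8)
for im,(y,x) in [(a,(0,0)),(b,(0,410)),(e,(290,0)),(f,(290,380))]:
    W[y:y+im.shape[0],x:x+im.shape[1]]=im[:580-y,:760-x]
cv2.imwrite("pics/crop.png",W)
E
```

```text
k1 [0.55733189 0.32892456 0.052     ]
k2 [0.55347316 0.28687211 0.052     ]
k3 [0.54951523 0.2474023  0.052     ]
k4 [0.54565276 0.20533213 0.052     ]
m [ 0.49619794 -0.26969071  0.074     ]
```

View pics/crop.png

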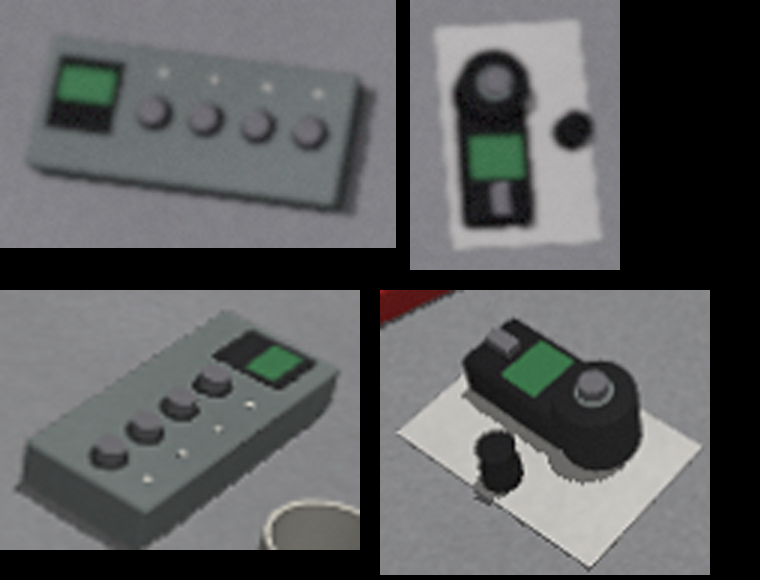

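The crops confirm both targets. The second key from the window is at top (132.4,181.1) and scene (375,158). The measuring key on the black tower is at top (348,207.3) and scene (221.3,255.7). I'll cross-check these between the two views.

```bash
python3 - <<'E'
from h import *
t=load("top0.npz");c=load("scene0.npz")
# grid of pixel segmentation: key tops by brightness (grey vs. background)
for n,uv,uc,z in [("k1",(116.4,179.2),(330+213/4,130+90/4),.052),("k2",(132.4,181.1),(330+180/4,130+112/4),.052),("k3",(148.2,183.2),(330+146/4,130+135/4),.052),("k4",(163.9,185),(330+109/4,130+161/4),.052),("m",(348,207.3),(221.3,255.5),.074)]:
    print(n,pix2plane(t,*uv,z).round(4),pix2plane(c,*uc,z).round(4), c["depth"][int(uc[1]),int(uc[0])])
# keypad outline from row directions
from bench import state
s=state();r=R.from_rotvec(s["ee_rot"]);print(s["tcp_pos"],r.as_matrix().round(3))
E
```

```text
k1 [0.5567 0.3304 0.052 ] [0.5659 0.3241 0.052 ] 1.1785737
k2 [0.5531 0.2884 0.052 ] [0.5615 0.2838 0.052 ] 1.1607116
k3 [0.549  0.2468 0.052 ] [0.5572 0.2435 0.052 ] 1.139036
k4 [0.5456 0.2056 0.052 ] [0.5534 0.2003 0.052 ] 1.1175824
m [ 0.4981 -0.2722  0.074 ] [ 0.5049 -0.2738  0.074 ] 0.87055814
[0.13859954 0.60902435 0.23049351] [[-0.    -0.975  0.222]
 [-0.002  0.222  0.975]
 [-1.    -0.    -0.002]]
```

```bash
python3 -m creep '[[1,0,-2,-1,0],[1,0,-5,-2.3,0],[1,0,-8.5,-4,0],[1,0,-12,-5.5,0],[1,0,-15.5,-7.2,0],[1,0,-18.5,-8.5,0],[1,0,-21,-9.7,0],[1,0,-22,-10.2,0]]'
python3 -m creep '[[1,0,-2,-1,0],[1,0,-5,-2.3,0],[1,0,-8.5,-4,0],[1,0,-12,-5.5,0],[1,0,-15.5,-7.2,0],[1,0,-18,-8.5,0],[1,0,-20,-9.3,0],[1,0,-20.5,-9.5,0]]'
python3 - <<'E'
from h import *
from bench import state, imaging
s=imaging.snapshot("wrist");np.savez("w1.npz",**s);cv2.imwrite("pics/w1.png",s["pixels"]);print(state()["tcp_pos"],state()["t"],proj(s,state()["tcp_pos"]),s["xyz"])
for P in [(.5531,.2884,.052),(.5615,.2838,.052)]: print(proj(s,P))
E
```

```text
t: 0.82
tcp_pos: [0.3349, 0.457, 0.2306]
ee_rot: [-1.041, 1.31, 1.036]
contact_force: [0.8, -0.8, 0.1]
width: 0.001
t: 1.48
tcp_pos: [0.5158, 0.314, 0.2309]
ee_rot: [-1.038, 1.313, 1.03]
contact_force: [-0.0, 0.1, -0.1]
width: 0.0
[0.51497901 0.31504964 0.23082538] 1.5333 [277.06705066 262.15606984] [0.44337699 0.33279069 0.37264888]
[261.61624961 219.88806354]
[259.395185   228.02245273]
```

View pics/w1.png

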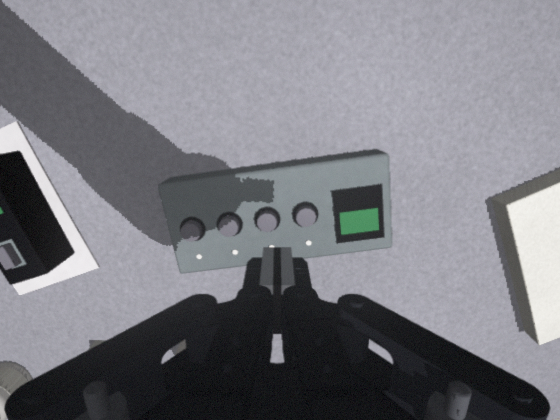

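In the wrist view the window is at (358,213) and the keys are at about (306,213), (267,218), (229,224) and (192,229). The second from the window is at (267,218). I'll cast those rays and get an enlarged crop for a precise centre.

```bash
python3 - <<'E'
from h import *
s=load("w1.npz");im=s["pixels"]
for u,v in [(306,213),(267,218),(229,224),(192,229)]: print(pix2plane(s,u,v,.052).round(4), s["depth"][v,u])
c=cv2.resize(im[180:260,160:320],None,fx=5,fy=5,interpolation=2);cv2.imwrite("pics/w1c.png",c)
E
```

```text
[0.5565 0.3357 0.052 ] 0.34078473
[0.5524 0.2945 0.052 ] 0.3413677
[0.5495 0.2534 0.052 ] 0.34273437
[0.5458 0.2131 0.052 ] 0.34518132
```

View pics/w1c.png

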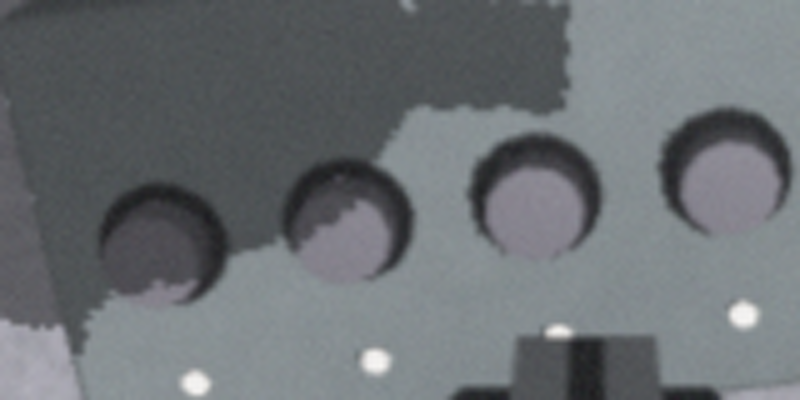

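```bash
python3 - <<'E'
from h import *
from bench import state
s=load("w1.npz")
P=[pix2plane(s,u,v,.052) for u,v in [(306.2,217.6),(267.2,222.4),(229,226.5)]]
print(np.array(P).round(4))
st=state();r=R.from_rotvec(st["ee_rot"])
print(st["tcp_pos"],"delta tool cm",r.inv().apply(P[1]-st["tcp_pos"])*100, r.as_matrix().round(3))
d=P[0]-P[2]; print(np.degrees(np.arctan2(d[1],d[0])))
E
```

```text
[[0.5616 0.3349 0.052 ]
 [0.5572 0.2935 0.052 ]
 [0.5523 0.2526 0.052 ]]
[0.51497901 0.31504964 0.23082538] delta tool cm [17.89845728 -4.56539629 -1.04680868] [[ 0.002 -0.973  0.233]
 [-0.004  0.233  0.973]
 [-1.    -0.003 -0.004]]
83.5473462018598
```

```bash
python3 -m creep '[[1,1,-1.2,-0.2,0],[1,3,-2.5,-0.4,0],[1,5.5,-4,-0.6,0],[1,8,-5.5,-0.9,0],[1,10.5,-6.8,-1.1,0],[1,12.5,-7.5,-1.2,0],[1,14,-7.7,-1.2,0],[1,14.3,-7.7,-1.2,0]]'
python3 - <<'E'
from h import *
from bench import state, imaging
s=imaging.snapshot("wrist");np.savez("w2.npz",**s);cv2.imwrite("pics/w2.png",s["pixels"]);print(state()["tcp_pos"],state()["t"],proj(s,state()["tcp_pos"]),state()["contact_force"])
E
```

```text
t: 2.2
tcp_pos: [0.585, 0.2848, 0.0833]
ee_rot: [-1.039, 1.319, 1.034]
contact_force: [-0.8, -0.9, -0.4]
width: -0.002
[0.58512315 0.28527307 0.0845704 ] 2.25 [276.42014703 265.31248831] [-0.62600733  0.37786546  0.10391851]
```

View pics/w2.png

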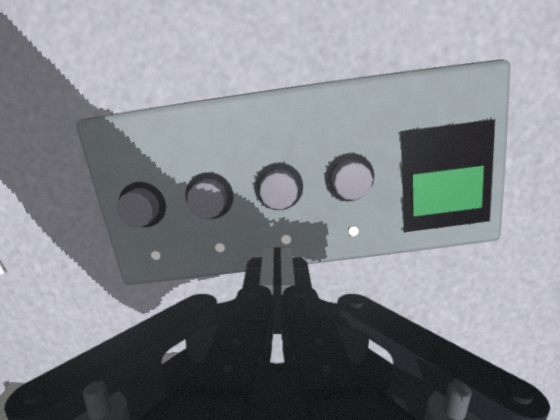

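Key 2's bright top face is now at about (280,190), with the shut fingers just below it at (277,250). I'll segment the discs.

```bash
python3 - <<'E'
from h import *
from bench import state
s=load("w2.npz");im=s["pixels"].astype(int)
m=((np.abs(im[...,1]-im[...,2])<12)&(im.sum(2)>390)&(im[...,0]>im[...,1]+2)).astype(np.uint8)
m[:145]=0;m[225:]=0;m[:,:250]=0;m[:,390:]=0
m=cv2.morphologyEx(m,cv2.MORPH_OPEN,np.ones((5,5)))
n,l,st_,c=cv2.connectedComponentsWithStats(m)
st=state();r=R.from_rotvec(st["ee_rot"])
for i in range(1,n):
    P=pix2plane(s,*c[i],.052); print(st_[i],c[i],P.round(4),(r.inv().apply(P-st["tcp_pos"])*100).round(2))
print(r.as_matrix().round(3))
E
```

```text
[250 145  30  20 414] [264.48067633 154.41062802] [0.5358 0.2902 0.052 ] [ 3.27  4.91 -0.64]
[298 145  22  20 223] [308.11659193 153.28699552] [0.5406 0.3131 0.052 ] [3.25 4.97 1.7 ]
[318 145  24  11 202] [329.04950495 149.79207921] [0.5413 0.3245 0.052 ] [3.25 5.16 2.82]
[287 146   5   8  40] [289.  149.5] [0.5362 0.3036 0.052 ] [3.26 5.17 0.67]
[371 154   5   7  35] [373. 157.] [0.5506 0.3469 0.052 ] [3.23 4.78 5.22]
[299 161  12  10  71] [304.50704225 165.53521127] [0.5466 0.3099 0.052 ] [3.25 4.31 1.53]
[ 335  163   46   43 1228] [355.46009772 183.12540717] [0.5627 0.3352 0.052 ] [3.23 3.33 4.37]
[256 164   6   6  35] [258.57142857 166.42857143] [0.5414 0.2854 0.052 ] [ 3.27  4.26 -0.97]
[313 166  13  10  94] [319.27659574 169.9893617 ] [0.5509 0.3172 0.052 ] [3.25 4.06 2.34]
[375 166  12   6  61] [380.47540984 168.37704918] [0.5577 0.35   0.052 ] [3.22 4.16 5.68]
[ 261  173   36   36 1027] [278.43914314 190.57643622] [0.5571 0.2928 0.052 ] [3.26 2.9  0.11]
[381 173   6   5  30] [383.5 175. ] [0.5617 0.3511 0.052 ] [3.22 3.79 5.88]
[320 180   5   5  25] [322. 182.] [0.5578 0.3173
[... 221 characters left out ...]
4444444 204.27777778] [0.5727 0.3244 0.052 ] [3.24 2.11 3.55]
[325 205   5   5  25] [327. 207.] [0.5727 0.3173 0.052 ] [3.24 1.95 2.85]
[373 204  16  12 114] [380.25438596 209.63157895] [0.5812 0.3465 0.052 ] [3.22 1.79 5.88]
[280 210   5   5  25] [282. 212.] [0.5697 0.2919 0.052 ] [3.26 1.65 0.31]
[321 211  15  14 152] [329.32894737 217.01315789] [0.5788 0.3175 0.052 ] [3.24 1.35 3.01]
[287 214   5   5  25] [289. 216.] [0.573  0.2952 0.052 ] [3.25 1.41 0.71]
[300 215   5   7  35] [302. 218.] [0.5759 0.3022 0.052 ] [3.25 1.29 1.45]
[310 215  10   8  61] [314.44262295 218.57377049] [0.5778 0.309  0.052 ] [3.24 1.25 2.16]
[[-0.003 -0.973  0.231]
 [-0.006  0.231  0.973]
 [-1.     0.002 -0.007]]
```

```bash
python3 -m creep '[[1,0,0.8,0,0],[1,0,1.8,0,0],[1,0,2.6,0,0],[1,0.5,2.9,0,0],[1,1.2,2.9,0,0],[1,1.8,2.9,0,0],[1,2.2,2.9,0,0],[1,2.2,2.9,0,0]]'
python3 - <<'E'
from h import *
from bench import state, imaging
for n in("wrist","scene"):
    s=imaging.snapshot(n);np.savez(n+"3.npz",**s);cv2.imwrite(f"pics/{n}3.png",s["pixels"] if n=="wrist" else cv2.resize(s["pixels"][100:220,300:450],None,fx=5,fy=5,interpolation=2))
print(state()["tcp_pos"],state()["t"],state()["contact_force"])
E
```

```text
t: 2.92
tcp_pos: [0.5564, 0.2911, 0.0612]
ee_rot: [-1.039, 1.32, 1.034]
contact_force: [-0.4, -0.8, -0.6]
width: 0.001
[0.55701352 0.2914144  0.06222967] 3.0167 [-0.381654   -0.26077009 -0.11226625]
```

View pics/wrist3.png

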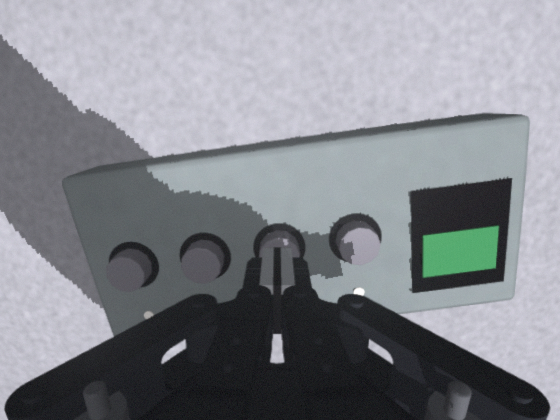

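View pics/scene3.png

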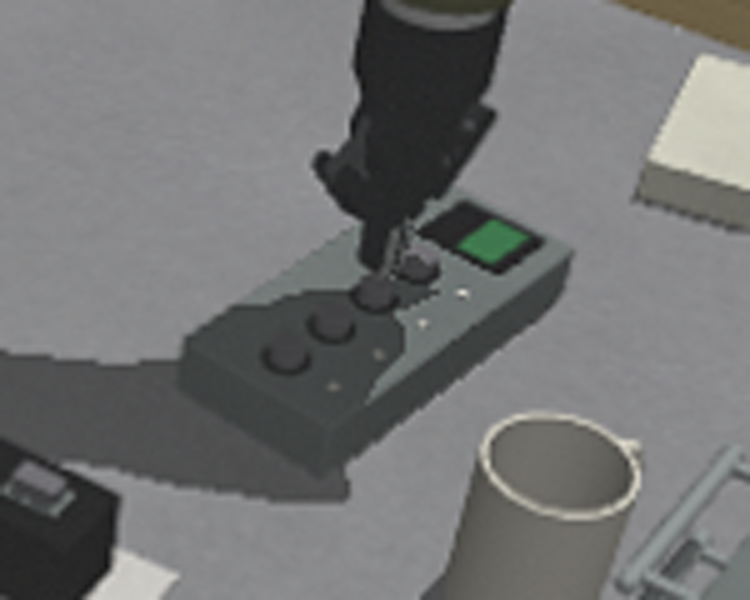

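The wrist view shows the fingertip at (277,245), directly over key 2 at (279,245). The scene view agrees. I'll press now.

```bash
python3 -m creep '[[1,0.4,0,0,0],[1,0.8,0,0,0],[1,1.0,0,0,0],[1,1.2,0,0,0],[1,1.35,0,0,0],[1,1.5,0,0,0],[1,1.6,0,0,0],[1,1.6,0,0,0]]'
python3 - <<'E'
from bench import state
s=state();print(s["tcp_pos"],s["contact_force"])
E
```

```text
t: 3.68
tcp_pos: [0.557, 0.2912, 0.0463]
ee_rot: [-1.039, 1.318, 1.033]
contact_force: [-1.3, -1.0, 3.8]
width: 0.0
[0.55703639 0.29117175 0.04626285] [-1.34161721 -1.02142975  3.84112586]
```

The tip is 5.7 mm below the key's rest height with 3.8 N on it, which matches the spring. I'll hold briefly, then release.

```bash
python3 -m creep '[[1,0,0,0,0],[1,0,0,0,0],[1,-0.4,0,0,0],[1,-1,0,0,0],[1,-2.5,0,0,0],[1,-5,0,0,0],[1,-8,0,0,0],[1,-9,0,0,0]]'
python3 - <<'E'
from h import *
from bench import state,imaging
s=imaging.snapshot("wrist");cv2.imwrite("pics/w4.png",s["pixels"])
st=state();r=R.from_rotvec(st["ee_rot"]);print(st["tcp_pos"],st["contact_force"])
print(r.inv().apply(np.array([.501,-.272,.2])-st["tcp_pos"])*100)
E
```

```text
t: 4.35
tcp_pos: [0.5591, 0.2928, 0.1411]
ee_rot: [-1.039, 1.312, 1.032]
contact_force: [0.2, 0.1, 1.0]
width: -0.001
[0.55958339 0.29311843 0.14188578] [ 0.41164506 -0.33813765  2.72829685]
[ -5.66724466  -7.4150245  -56.3434197 ]
```

View pics/w4.png

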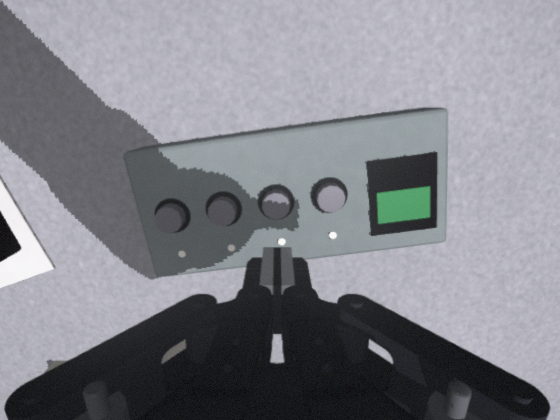

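All the keys are up, with key 2 at (276,202). I'll lift a little and travel to the reader.

```bash
python3 -m creep '[[1,-2,0,-0.5,0],[1,-4.5,-0.5,-3,0],[1,-6.5,-1,-6.5,0],[1,-7.5,-1.5,-10.5,0],[1,-8,-2,-14.5,0],[1,-8,-2.5,-18.5,0],[1,-8,-2.8,-21.5,0],[1,-8,-3,-23,0]]'
python3 -m creep '[[1,0,-0.2,-1.5,0],[1,0,-0.6,-4.5,0],[1,0,-1.2,-8.5,0],[1,0,-1.8,-12.5,0],[1,0,-2.4,-16.5,0],[1,0,-2.8,-20,0],[1,0,-3,-23,0],[1,0,-3.2,-24,0]]'
python3 - <<'E'
from h import *
from bench import state,imaging
st=state();r=R.from_rotvec(st["ee_rot"]);print(st["q"].round(2),st["tcp_pos"],st["contact_force"])
print(r.inv().apply(np.array([.501,-.272,.2])-st["tcp_pos"])*100)
E
```

```text
t: 5.07
tcp_pos: [0.5346, 0.0573, 0.2227]
ee_rot: [-1.035, 1.313, 1.027]
contact_force: [0.1, 0.3, -0.5]
width: -0.001
t: 5.73
tcp_pos: [0.5066, -0.1892, 0.2236]
ee_rot: [-1.031, 1.317, 1.02]
contact_force: [-0.6, -0.1, 0.1]
width: 0.002
[-0.18  0.22  0.57  1.64 -0.12  1.31  1.72] [ 0.50661738 -0.18923075  0.22363014] [-0.57609158 -0.14842179  0.13894341]
[ 2.40782776 -1.46665782 -8.15218666]
```

```bash
python3 -m creep '[[1,0,-0.5,-1,0],[1,0.5,-1,-3,0],[1,1.5,-2,-5,0],[1,3,-3,-6.5,0],[1,5,-4,-7.5,0],[1,7,-4.5,-8,0],[1,8,-4.5,-8.1,0],[1,8.3,-4.5,-8.1,0]]'
python3 - <<'E'
from h import *
from bench import state,imaging
s=imaging.snapshot("wrist");np.savez("w5.npz",**s);cv2.imwrite("pics/w5.png",s["pixels"])
st=state();r=R.from_rotvec(st["ee_rot"]);print(st["tcp_pos"],st["contact_force"])
E
```

```text
t: 6.4
tcp_pos: [0.5296, -0.2783, 0.1386]
ee_rot: [-1.028, 1.319, 1.024]
contact_force: [-0.7, 0.9, 0.3]
width: -0.001
[ 0.52993148 -0.27807666  0.13939911] [-0.65141923  0.09591388 -0.97157255]
```

View pics/w5.png

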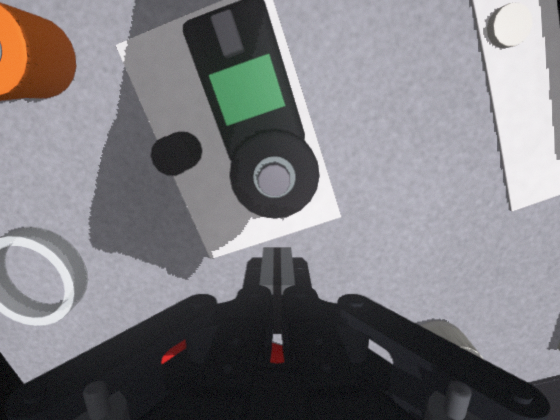

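The wrist view shows the black reader with its screen at (247,90), menu key at (228,33), tower at (274,174) and measuring key at about (275,178). The loupe is at (176,153), clear of the fingers. Next an enlarged crop and a ray.

```bash
python3 - <<'E'
from h import *
from bench import state
s=load("w5.npz");im=s["pixels"]
cv2.imwrite("pics/w5c.png",cv2.resize(im[130:220,225:325],None,fx=6,fy=6,interpolation=2))
st=state();r=R.from_rotvec(st["ee_rot"])
for u,v in [(274,178),(275,178),(275,180)]:
    P=pix2plane(s,u,v,.074); print(u,v,P.round(4),(r.inv().apply(P-st["tcp_pos"])*100).round(2))
E
```

```text
274 178 [ 0.5012 -0.2726  0.074 ] [ 6.54  2.92 -0.14]
275 178 [ 0.5014 -0.272   0.074 ] [ 6.54  2.92 -0.07]
275 180 [ 0.5027 -0.2723  0.074 ] [ 6.54  2.79 -0.08]
```

View pics/w5c.png

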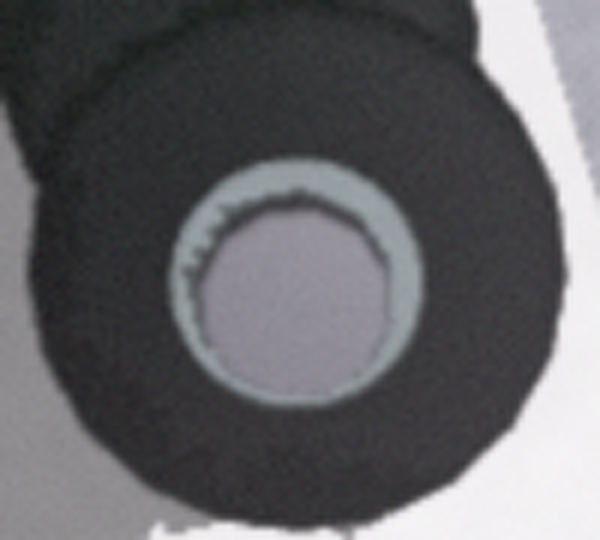

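The key's top disc is centred at (274.5,180.8), so the target is ty +2.75, tz -0.1, with the top 6.54 cm below the tip. The average from the top and scene views is (.5015,-.273), which agrees.

```bash
python3 -m creep '[[1,0,0.8,0,0],[1,0.5,1.8,0,0],[1,1.5,2.6,-0.1,0],[1,2.8,2.75,-0.1,0],[1,4,2.75,-0.1,0],[1,5,2.75,-0.1,0],[1,5.4,2.75,-0.1,0],[1,5.4,2.75,-0.1,0]]'
python3 - <<'E'
from h import *
from bench import state, imaging
for n in("wrist","scene"):
    s=imaging.snapshot(n);cv2.imwrite(f"pics/{n}6.png",s["pixels"] if n=="wrist" else cv2.resize(s["pixels"][190:310,150:300],None,fx=5,fy=5,interpolation=2))
print(state()["tcp_pos"],state()["t"],state()["contact_force"])
E
```

```text
t: 7.12
tcp_pos: [0.5028, -0.2719, 0.0846]
ee_rot: [-1.029, 1.319, 1.025]
contact_force: [1.0, 0.0, 1.2]
width: 0.001
[ 0.50333034 -0.27263179  0.08573514] 7.2167 [0.03556531 0.27930317 1.16294825]
```

View pics/wrist6.png

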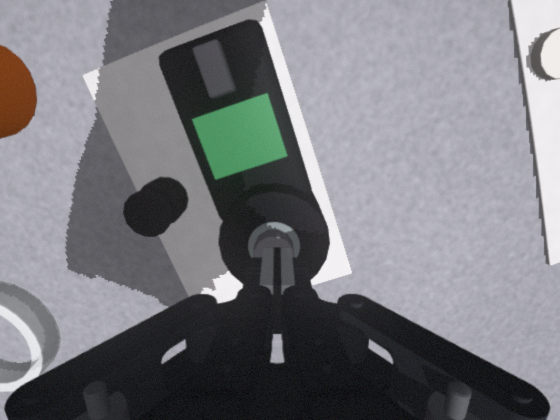

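View pics/scene6.png

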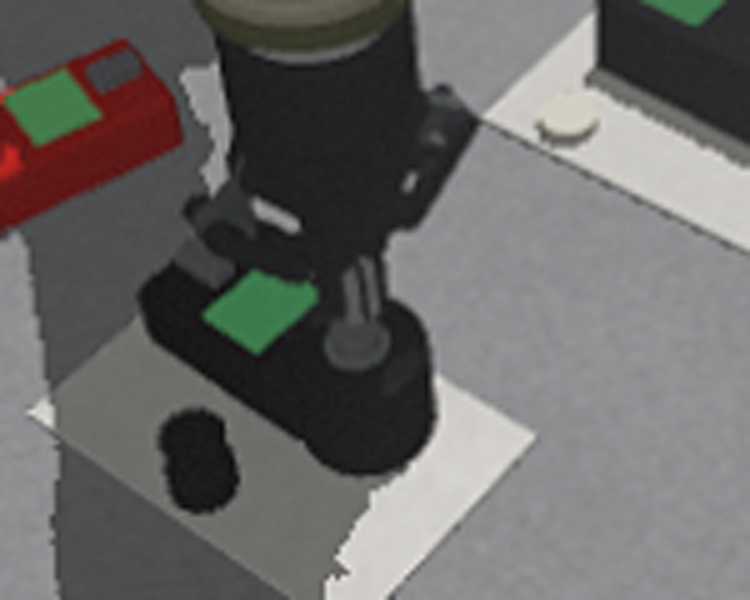

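The tip sits over the measuring key at wrist (275,240), and the scene view agrees. I'll press 5.7 mm and hold.

```bash
python3 -m creep '[[1,0.5,0,0,0],[1,0.9,0,0,0],[1,1.2,0,0,0],[1,1.4,0,0,0],[1,1.5,0,0,0],[1,1.65,0,0,0],[1,1.75,0,0,0],[1,1.75,0,0,0]]'
python3 -m creep '[[1,0,0,0,0],[1,0,0,0,0],[1,0,0,0,0],[1,0,0,0,0],[1,0,0,0,0],[1,0,0,0,0],[1,0,0,0,0],[1,0,0,0,0]]'
```

```text
t: 7.88
tcp_pos: [0.5035, -0.2728, 0.0683]
ee_rot: [-1.03, 1.318, 1.023]
contact_force: [0.2, 1.1, 3.2]
width: -0.001
t: 8.55
tcp_pos: [0.5035, -0.2728, 0.0684]
ee_rot: [-1.03, 1.318, 1.023]
contact_force: [-0.5, 1.0, 3.2]
width: 0.003
```

```bash
python3 -m creep '[[1,0.05,0,0,0],[1,0.1,0,0,0],[1,0.1,0,0,0],[1,0.1,0,0,0],[1,0.1,0,0,0],[1,0.1,0,0,0],[1,0.1,0,0,0],[1,0.1,0,0,0]]'
python3 -m creep '[[1,0,0,0,0],[1,0,0,0,0],[1,0,0,0,0],[1,0,0,0,0],[1,0,0,0,0],[1,0,0,0,0],[1,0,0,0,0],[1,0,0,0,0]]'
```

```text
t: 9.22
tcp_pos: [0.5035, -0.2728, 0.0674]
ee_rot: [-1.03, 1.318, 1.023]
contact_force: [-0.4, 0.5, 3.6]
width: 0.003
t: 9.88
tcp_pos: [0.5035, -0.2728, 0.0674]
ee_rot: [-1.03, 1.318, 1.023]
contact_force: [-0.5, 0.9, 4.2]
width: -0.001
```

Held for about 2 s at 6.6 mm and around 4 N. I'll release straight up and withdraw.

```bash
python3 -m creep '[[1,-0.3,0,0,0],[1,-0.8,0,0,0],[1,-1.6,0,0,0],[1,-3.5,0,0,0],[1,-6.5,0,0,0],[1,-10,0,0,0],[1,-13,0,0,0],[1,-14,0,0,0]]'
python3 -m creep '[[1,-1,0,1,0],[1,-2,0,4,0],[1,-2,0,8,0],[1,-2,0,11,0],[1,-2,0,13,0],[1,-2,0,14,0],[1,-2,0,14,0],[1,-2,0,14,0]]'
python3 - <<'E'
from h import *
from bench import state, imaging
s=imaging.snapshot("scene");cv2.imwrite("pics/scene9.png",s["pixels"])
t=imaging.snapshot("top");cv2.imwrite("pics/top9.png",t["pixels"])
a,b=load("scene0.npz")["depth"],s["depth"]
print((np.abs(a-b)[225:310,160:250]>.006).sum(), np.abs(cv2.absdiff(load("scene0.npz")["pixels"],s["pixels"]))[225:310,160:250].mean())
print(state()["tcp_pos"],state()["t"],state()["contact_force"])
E
```

```text
t: 10.55
tcp_pos: [0.5046, -0.2734, 0.2128]
ee_rot: [-1.033, 1.315, 1.017]
contact_force: [-0.3, -0.3, 0.4]
width: 0.002
t: 11.22
tcp_pos: [0.5383, -0.138, 0.2317]
ee_rot: [-1.034, 1.316, 1.018]
contact_force: [0.5, -0.4, 0.1]
width: 0.003
149 22.56954248366013
[ 0.53799338 -0.13970335  0.23201351] 11.3167 [-0.14033022 -0.62389781  0.04766558]
```

View pics/scene9.png

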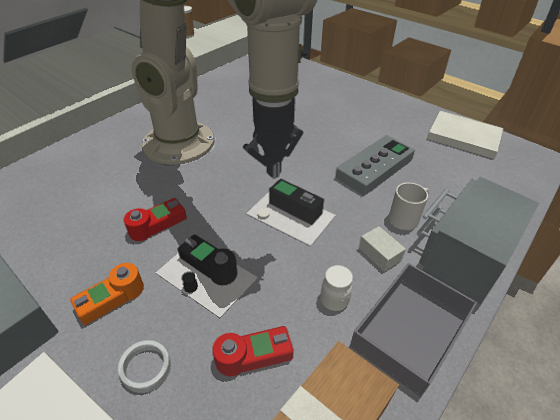

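View pics/top9.png

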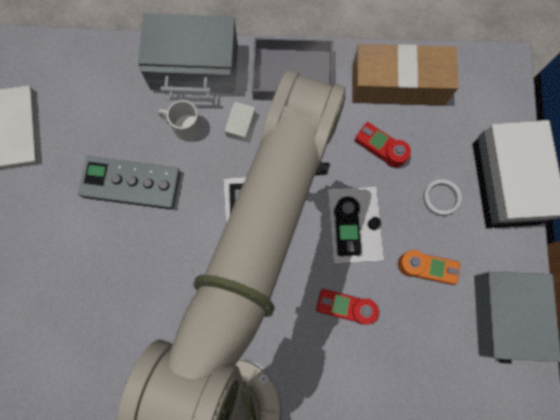

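Everything is where it was: reader tower at scene (221,256), loupe (189,283), gloss meter (297,200), keypad (375,163). The hand is high and clear. One depth check on the two keys, then I'll hand in.

```bash
python3 - <<'E'
from h import *
from bench import imaging, manip,state
a=load("scene0.npz")["depth"];b=imaging.snapshot("scene")["depth"]
for n,u,v in [("key2",375,158),("meas",221,255)]:
    print(n,np.median(a[v-1:v+2,u-1:u+2]),np.median(b[v-1:v+2,u-1:u+2]))
print(np.median((b-a)[240:275,195:240]),state()["t"],np.abs(state()["joint_velocities"]).max())
print(manip.finish_job())
E
```

```text
key2 1.161024 1.1629059
meas 0.87051064 0.87052923
-4.61936e-05 11.3667 0.0052941205131985854
the job is handed in; nothing more can be done
None
```

I pressed both keys as asked and handed the job in at about 11.4 s. `finish_job` gives no verdict, so the results below come from my own checks.

- **Lamp key 2:** the tip went about 5.7 mm down at about 3.8 N, then I released it. The wrist picture afterwards showed it and the other lamp keys up.
- **Measuring key:** the tip went 5.7 mm down, then 6.6 mm, for a bit over 2 s at about 3–4 N. I then lifted straight off and withdrew the hand to 0.23 m high.

**Last checks:**
- **Measuring key:** its depth is back to the starting value (0.8705 m both times).
- **Reader:** it is unmoved by depth, with a median change under 0.1 mm.
- **Everything else:** other items look to be where they were in the pictures. In the last top view the arm hides part of the gloss meter.
- **Hand:** the wrist force is about zero.

**What disagreed:**
- **Key positions:** the single-view positions from the top, scene and wrist cameras differed by up to 10 mm. I used the close wrist views, which showed the tip over each key before I pressed.
- **Lamp key 2 depth:** the final reading was 1.9 mm farther than at the start (1.1629 m against 1.1610 m). I took this as noise because the wrist view showed the key up, but I did not check it further before handing in.

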